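# Pull-gauge check in the print workshop

## Robot

A 6-joint arm with a two-finger parallel gripper is mounted at the origin on the work surface. World frame = base frame: x ahead of the robot, y to its left, z up, the work surface at z = 0. Lengths are in mm, angles in rad, forces in N, time in s.
With the tool pointing down it reaches from about 400 to 925 mm from the base axis. Payload 12.5 kg.
Tool frame: the origin (TCP) lies midway between the tips of the shut fingers; the grasp point (between the pads) lies 19 mm behind it; z points along the fingers, y is the line along which they close (so a half turn about z gives the same grasp; the last joint's range is limited). The gripper opens to 95 mm and grips with 3 to 60 N. Pads are 20 mm wide; open, the fingers measure 119 mm over their backs; the gripper's body (75 mm by 180 mm) begins 59 mm behind the grasp point.
Start: joints at [1.015, 0.491, 1.559, -0, 1.092, -0.106], TCP at [271.728, 562.86, 214.661] pointing down, gripper open.
Joint ranges: [-3.1, 3.1], [-0.84, 2.19], [0.05, 2.79], [-1.13, 4.28], [0.06, 2.93], [-2.69, 2.69]. Speed limits (rad/s): [2.22, 2.22, 2.79, 3.14, 3.14, 3.14].

## Interface

Orientations are given as [roll, pitch, yaw] about the fixed x, y, z axes, in that order (R = Rz(yaw) Ry(pitch) Rx(roll)).
In Python, from cell import env gives the robot as it stands.
- The arm moves only by the tool carry_out, never from a script. Its argument "series" is a list of rows, each a list of 4 numbers: the shift along the world's x, y, z normalised to -1 to 1, where 1 is 5 cm, then the turn about the world's z normalised to -1 to 1, where 1 is 6 degrees. In form: [[x, y, z, turn], ...]. A call has exactly 5 rows; each row shifts and turns the commanded pose from where the row before left it; what a row does not reach is not made up. A row lasts 1/10 s, in which the tool goes at most 50 mm and 8.59 degrees, less where a joint would pass 70% of its speed; a pose out of reach is approached as far as the arm can. A call with a number of a shift or a turn outside -1 to 1 is refused whole. A call with a gripper value outside its range is refused whole. "fingers" is the closure, from -1 (fully open) to 1 (shut), set as the call begins (left out, the last holds). The fingers move at their own pace and stop on an object; the grip force is fixed at half the most. Time passes only in rows, so rows that do not move let the fingers close, or fill a call up. It gives the time, the measured TCP pose, the force, the opening and the grip force at its end, in the units of the state.
- env.state(): the state, without advancing time (a new reading comes with each control period).
- env.read_camera(name): name is "scene" or "top" or "wrist"; returns the picture (400x640x3 uint8, red, green, blue); there is no depth.
- env.calibration(name): a dict with "K" (3x3 intrinsics, pixels), "pose" (4x4, takes a point from camera to world coordinates). Camera axes: x right, y down, z forward; pixel columns grow to the right and rows downward; lengths in mm; the calibration is good to about 2 mm. The wrist camera is an equidistant fisheye: a pixel r from the principal point sees the ray r / f radians off the axis. A picture is of the moment at which its call begins: read the wrist's pose just before it. calibration takes no time and is no camera call; for the wrist camera it gives the pose at the moment of the call.
- env.job_done(): hands the job in; it is judged then, once.
Trained networks look in the newest picture that a camera, given by its name, has taken for a name from the list of things; names that differ only in an ending like _2 or _b are one class to them, and where a whole thing is asked for, a point or a joint stands for the part that bears it (a point fixed in the world has none). Each returns a list of dicts, best first, with "conf" (0 to 1); they miss things now and then, are a little off and sometimes report something else, mostly with a low value. They report only what shows in the picture. A call takes as long as a camera call. They do not tell look-alikes from the thing itself.
- env.look_for(camera, label): "position" ([row, column] as shares, 0 to 1, of the picture: columns of its width, rows of its height, amid what is visible of it).
The state is a dict: "t": time; "joints": joint angles; "qvel": joint speeds; "tau": joint torques, N m; "eef_pos": TCP position; "tcp_rot": TCP orientation; "ft_force": force on the tool from outside, world axes, zero at the start; "moment": the same for the moment, N m; "opening": opening from 0.0 (shut) to 1.0 (fully open); "grip_force": force on a finger pad.
Only numpy, scipy, OpenCV 4.12 (cv2) and the standard library are available. Lean on these libraries where they do the work, as an engineer would, in place of code of your own. Each camera call takes 0.05 s, during which the arm holds its last target. There are 200 camera calls.

## Task

Check the pull gauge that has the crossbar handle. First take the two printed parts off its track and put them in the open bin; then pull the crossbar out until its pointer stands level with that gauge's rider, without overshooting, hold it there for two seconds, and ease the slide fully home without letting it snap back. Leave the riders, the knob-handled gauge and everything else on the bench as they are.

Things in the scene. Friction and masses are not known exactly. Their poses are not given: they have to be found in the camera images.
- bar_gauge: Gauge to check, fixed. Aluminium base plate local x -180..140, y -45..65 mm, 12 mm high; grey housing x 5..135, y -38..38, top z = 72. A 10 mm draw rod (y = 0, z = 45) leaves the housing towards local -x with the black crossbar; open track beyond. Origin: on the bench, 5 mm outside the middle of the housing's front. x points from handle into housing, z up; pull along -x.
- pull (a joint): How far the crossbar slide is out, m; 0 = home, end stop 0.11. A spring pulls it home: 3 N at home plus 100 N per metre (about 11 N at 80 mm), and a damper of 8 N s/m. It springs back if let go.
- pull_grip (a point): Centre of the crossbar handle, 70 mm above the bench; home at local (-50, 0, 70) of the gauge. The black bar is 12 mm thick along the pull direction, 56 mm long across it, from z = 53 to z = 83; below it an 18 mm wide stem on the draw rod. The gap behind it to the housing is 49 mm at home.
- pull_pointer (a point): Tip of the thin steel pointer arm that sticks out from the crossbar's stem to local +y and moves with the slide; home at local (-50, 46, 38), so it has the local x of the handle's centre. The arm is 3 mm wide.
- rider (a joint): Where the bar gauge's rider is set: the pull (value of joint pull, m) at which the pointer is level with it. 0.045 to 0.085. Held by 2 N of friction; it must stay as set.
- rider_top (a point): Top centre of the rider, a small dark steel block (14 x 14 mm, with an 8 mm wide fin on top, up to z = 38) beside the track on the +y edge of the base plate, local y = 56, on a white scale with 10 mm ticks. The pointer is level when it points at the fin (same local x, within half the fin's width).
- standoff: Loose cream printed standoff, 30 g, on the bar gauge's track just in front of the crossbar: foot 30 (x) x 36 (y) x 6 mm, above it a square tower 22 (x) x 24 (y) mm up to 48 mm high. Stands on the base plate (12 mm above the bench). Origin: centre of its underside; z up.
- strip: Loose cream printed strip, 30 g, 14 (x) x 84 (y, its length) x 22 mm high, lying across the bar gauge's track farther out than the standoff, on the base plate (12 mm above the bench). Origin: centre of its underside; z up.
- bin: Open grey plastic bin fixed on the bench at one side, left or right: 160 (x) x 130 (y) x 60 mm high outside, walls 4 mm, floor 4 mm. Origin: centre of its underside on the bench.
- knob_pull (a joint): Slide of the other gauge, m; 0 = home. The same kind of sprung slide; not to be pulled.
- knob_gauge: The other gauge, same base plate, housing, rider and axes as the bar gauge, but its slide has a round black knob (26 mm across, top at z = 83). Leave alone. Fixed; bar gauge and knob gauge may stand left or right.
- knob_rider_top (a point): Top of the knob gauge's rider; leave alone.
- spool: Filament spool lying flat, 150 mm across, 55 mm high, origin at the centre of its underside. Stands on the side where the bin does not. Bystander.
- bottle: White bottle, 52 mm across, 100 mm high, between the two gauges. Origin at its foot. Bystander.
- jar: Small jar, 42 mm across, 50 mm high, between the two gauges. Origin at its foot. Bystander.
- driver: Screwdriver, 170 mm long, lying outside the left gauge. Bystander.
- wrench: Wrench, 150 mm long, lying outside the right gauge. Bystander.
- carriage: Dark steel carriage block, 50 x 60 x 22 mm, on the left, outside the screwdriver. Bystander.
Not all that is in view belongs to the job. Leave any purple look-alike of the strip alone. Leave any purple look-alike of the bin alone.

How it is judged:
By the outcome, as a careful person would: the job done as asked, in the order asked, and still so for the second after the job is handed in, with the robot touching nothing.
It also fails if it takes over 72 s, if anything falls off the work surface, if the arm or the gripper's body presses on something with over 40 N, if the wrist force passes 120 N, or if a joint passes its speed limit or range.

## Working session

There is one attempt and no reset: what is moved stays moved. The work goes in short steps, Python scripts to look and compute and a tool call to move; the robot and the scene stay as the last step left them, time stands still between calls to the robot, and variables do not carry over. Pictures are saved under pics/ and viewed, at most 10 in all, crops included, and the job is handed in when it is done.

Besides the shell and the picture viewer there is one more tool, called by a JSON object that holds its "method" and its "body". carry_out: Moves the arm, as the interface text tells. Its arguments: {"type":"object","properties":{"series":{"type":"array","items":{"type":"array","items":{"type":"number","minimum":-1,"maximum":1}}},"fingers":{"type":"number"}},"required":["series"]}

```bash
mkdir -p pics; cat > h.py <<'E'
import numpy as np, cv2
from cell import env
def pix2world(cam,u,v,z):
    c=env.calibration(cam);K=np.array(c['K']);P=np.array(c['pose'])
    if cam=='wrist':
        x=(u-K[0,2])/K[0,0];y=(v-K[1,2])/K[1,1];r=np.hypot(x,y)
        d=np.array([np.sin(r)*x/r,np.sin(r)*y/r,np.cos(r)]) if r>1e-9 else np.array([0,0,1.])
    else: d=np.array([(u-K[0,2])/K[0,0],(v-K[1,2])/K[1,1],1])
    d=P[:3,:3]@d;o=P[:3,3];return o+d*(z-o[2])/d[2]
def world2pix(cam,p):
    c=env.calibration(cam);K=np.array(c['K']);P=np.array(c['pose'])
    q=P[:3,:3].T@(np.array(p,float)-P[:3,3])
    if cam=='wrist':
        r=np.hypot(q[0],q[1]);a=np.arctan2(r,q[2]);return K[0,2]+K[0,0]*a*q[0]/r,K[1,2]+K[1,1]*a*q[1]/r
    return K[0,2]+K[0,0]*q[0]/q[2],K[1,2]+K[1,1]*q[1]/q[2]
def snap(cam,name=None):
    im=np.ascontiguousarray(env.read_camera(cam)[:,:,::-1])
    if name: cv2.imwrite('pics/'+name+'.png',im)
    return im
E
python3 - <<'E'
from h import *
s=env.state();print(s)
snap('top','top0');snap('scene','scene0')
for n,z in [('bar_gauge',0),('pull_grip',83),('pull_pointer',38),('rider_top',38),('standoff',48),('strip',34),('bin',60),('knob_gauge',0),('knob_rider_top',38),('spool',55),('bottle',100)]:
    for d in env.look_for('top',n)[:3]:
        r,c=d['position'];u,v=c*640,r*400
        print(n,round(d['conf'],2),round(u),round(v),pix2world('top',u,v,z).round(0))
print(env.calibration('top'))
E
```

```text
{'t': 0.0, 'joints': array([ 1.01541947e+00,  4.91563146e-01,  1.55943277e+00, -2.39654399e-05,
        1.09168947e+00, -1.05577622e-01]), 'qvel': array([ 2.96275775e-03, -1.33552646e-03, -9.18415484e-04,  7.38204007e-04,
        2.56375261e-04,  7.79621842e-05]), 'tau': array([-4.36521632e-04, -6.12649441e+01, -2.58176601e+01,  6.92654005e-02,
        4.82831988e-02, -1.28400184e-04]), 'eef_pos': array([271.58886239, 562.64796548, 214.06526247]), 'tcp_rot': array([-3.14050377e+00, -9.40164081e-05,  2.69180443e+00]), 'ft_force': array([ 0.28730901, -0.21252867, -0.41793801]), 'moment': array([ 0.00589475, -0.01253422, -0.01581341]), 'grip_force': 0.0, 'opening': 1.0002158460489554}
bar_gauge 0.66 375 156 [ 649. -143.    0.]
pull_grip 0.53 282 151 [648. 150.  83.]
pull_grip 0.45 378 165 [ 602. -143.   83.]
pull_pointer 0.69 378 166 [ 607. -147.   38.]
strip 0.73 370 199 [ 505. -121.   34.]
strip 0.53 326 216 [451.  18.  34.]
bin 0.84 457 277 [ 261. -371.   60.]
bin 0.78 455 204 [ 481. -376.   60.]
knob_gauge 0.75 281 153 [663. 159.   0.]
knob_gauge 0.66 378 165 [ 617. -153.    0.]
knob_rider_top 0.36 280 152 [655. 159.  38.]
spool 0.83 209 217 [454. 376.  55.]
bottle 0.81 334 134 [695.  -8. 100.]
{'K': array([[448.26888453,   0.        , 322.87868587],
       [  0.        , 448.26888453, 204.89932031],
       [  0.        ,   0.        ,   1.        ]]), 'pose': array([[-1.51535722e-02, -9.93639806e-01,  1.11580935e-01,
         3.32019368e+02],
       [-9.99871556e-01,  1.44762209e-02, -6.87820500e-03,
         3.69091826e+01],
       [ 5.21918802e-03, -1.11670833e-01, -9.93731546e-01,
         1.41877545e+03],
       [ 0.00000000e+00,  0.00000000e+00,  0.00000000e+00,
         1.00000000e+00]])}
```

```bash
python3 - <<'E'
import cv2
a=cv2.imread('pics/top0.png');b=cv2.resize(a[90:330,180:500],None,fx=2.5,fy=2.5,interpolation=cv2.INTER_CUBIC);cv2.imwrite('pics/top0c.png',b)
E
```

```text
(no output)
```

View pics/top0c.png

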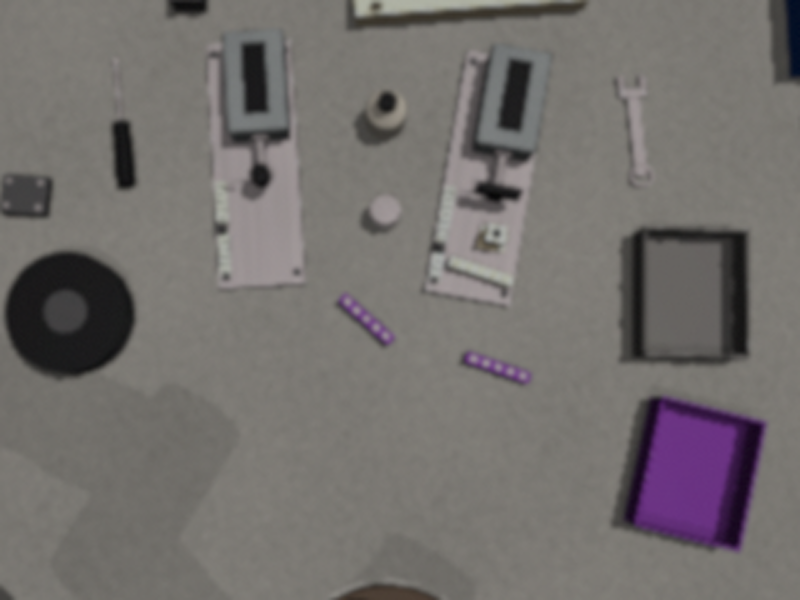

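View pics/scene0.png

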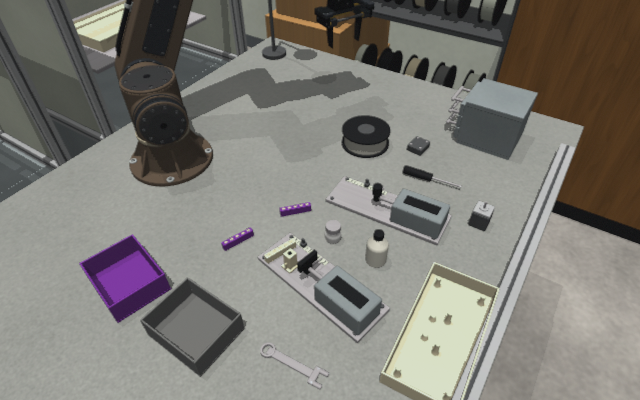

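The view shows two gauges. The right one, with the crossbar at top-camera pixel (378,165), is the bar gauge; the left one has the knob.
- **Strip candidates:** cream at (372,199), purple at (326,217) and (378,237). I choose the cream one, which lies on the track.
- **Bin candidates:** grey at (456,207), purple at (458,279). I choose the grey one.
- **Standoff:** at about (377,184).

Next I'll move over the gauge for a close crop.

```bash
python3 - <<'E'
from h import *
f=lambda u,v,z:pix2world('top',180+u/2.5,90+v/2.5,z)[:2]
a,b,c=f(425,292,12),f(507,305,12),f(470,50,12)
print(a,b,c, np.degrees(np.arctan2(*(c-a)[::-1])), np.linalg.norm(c-a),np.linalg.norm(b-a))
for n,(u,v,z) in dict(bar=(498,190,83),stand=(495,233,60),strip=(480,272,34),binTL=(637,232,60),binTR=(747,232,60),binBL=(637,358,60),binBR=(747,358,60)).items(): print(n,f(u,v,z).round())
P=env.calibration('wrist');s=env.state()
from scipy.spatial.transform import Rotation as R
T=R.from_euler('xyz',s['tcp_rot']).as_matrix()
print('cam in tcp',T.T@(P['pose'][:3,3]-s['eef_pos']),(T.T@P['pose'][:3,:3]).round(2),P['K'])
E
```

```text
[482.69279327 -58.36502276] [ 464.68668923 -161.49882189] [ 796.91456599 -123.54487993] -11.718821718113965 320.9107917041221 104.69384081303022
bar [ 598. -145.]
stand [ 549. -143.]
strip [ 504. -126.]
binTL [ 548. -317.]
binTR [ 546. -453.]
binBL [ 393. -311.]
binBR [ 391. -444.]
cam in tcp [ 8.44280284e+01  4.27500999e-03 -1.68473992e+02] [[-0.   -0.95 -0.3 ]
 [ 1.   -0.    0.  ]
 [-0.   -0.3   0.95]] [[309.70691629   0.         317.30556637]
 [  0.         309.70691629 200.498954  ]
 [  0.           0.           1.        ]]
```

{"method": "carry_out", "body": {"series": [[0.3, -0.7, 0.05, -0.64], [0.3, -0.7, 0.05, -0.64], [0.3, -0.7, 0.05, -0.64], [0.3, -0.7, 0.05, -0.64], [0.3, -0.7, 0.05, -0.64]]}}

```text
t: 1.15
eef_pos: [347.1, 386.5, 227.4]
tcp_rot: [3.141, 0.0, 2.354]
ft_force: [0.3, -0.2, 0.4]
opening: 1.001
grip_force: 0.0
```

{"method": "carry_out", "body": {"series": [[0.3, -0.7, 0.05, -0.64], [0.3, -0.7, 0.05, -0.64], [0.3, -0.7, 0.05, -0.64], [0.3, -0.7, 0.05, -0.64], [0.3, -0.7, 0.05, -0.64]]}}

```text
t: 1.65
eef_pos: [422.1, 211.4, 240.0]
tcp_rot: [3.141, 0.0, 2.019]
ft_force: [1.1, 0.5, -0.3]
opening: 0.998
grip_force: 0.0
```

{"method": "carry_out", "body": {"series": [[0.3, -0.7, 0.05, -0.64], [0.3, -0.7, 0.05, -0.64], [0.3, -0.7, 0.05, -0.64], [0.3, -0.7, 0.05, -0.64], [0.3, -0.7, 0.05, -0.64]]}}

```text
t: 2.15
eef_pos: [497.1, 36.3, 252.5]
tcp_rot: [3.141, 0.0, 1.684]
ft_force: [0.5, 0.8, 0.8]
opening: 1.001
grip_force: 0.0
```

{"method": "carry_out", "body": {"series": [[0.3, -0.7, 0.0, -0.6], [0.3, -0.7, 0.0, -0.6], [0.3, -0.7, 0.0, -0.6], [0.2, -0.6, 0.0, -0.6], [0, 0, 0, 0]]}}

```text
t: 2.65
eef_pos: [552.6, -100.2, 251.8]
tcp_rot: [3.141, 0.0, 1.43]
ft_force: [0.3, 0.1, -0.4]
opening: 0.999
grip_force: 0.0
```

```bash
python3 - <<'E'
from h import *
s=env.state();print(s['t'],s['eef_pos'],np.degrees(s['tcp_rot']),s['ft_force'],s['joints'])
np.save('cal1.npy',env.calibration('wrist')['pose'])
im=snap('wrist','w1');cv2.imwrite('pics/w1b.png',cv2.resize(im,(800,500),interpolation=cv2.INTER_CUBIC))
for n,z in [('pull_grip',83),('pull_pointer',38),('rider_top',38),('standoff',60),('strip',34)]:
    for d in env.look_for('wrist',n)[:2]:
        r,c=d['position'];print(n,round(d['conf'],2),round(c*640),round(r*400),pix2world('wrist',c*640,r*400,z).round(0))
E
```

```text
2.65 [ 552.58829883 -100.17638552  251.77728935] [1.79979570e+02 2.68314156e-02 8.19533856e+01] [ 0.29422476  0.12162802 -0.36539162] [-2.96754922e-01  3.63658070e-01  1.66828041e+00 -4.54653680e-04
  1.10922909e+00 -1.56112697e-01]
pull_grip 0.88 364 204 [ 602. -130.   83.]
pull_pointer 0.83 361 207 [ 603. -147.   38.]
rider_top 0.49 306 156 [541. -70.  38.]
standoff 0.97 319 205 [ 549. -129.   60.]
strip 0.93 208 213 [ 394. -130.   34.]
strip 0.92 228 97 [453.  19.  34.]
```

View pics/w1b.png

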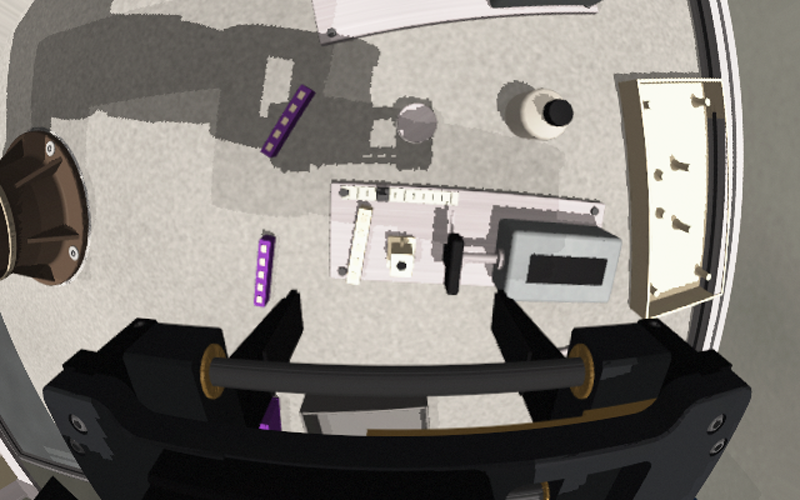

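The wrist view shows the bar gauge's plate with the cream strip at (288,195) in 640-pixel terms. It also shows the standoff at (320,203), the crossbar at (363,210) and the rider at (306,154). The purple strip lies off the plate at (210,216). Next is one close crop to measure.

```bash
python3 - <<'E'
import cv2
a=cv2.imread('pics/w1.png')[138:240,255:415]
cv2.imwrite('pics/w1c.png',cv2.resize(a,None,fx=5,fy=5,interpolation=cv2.INTER_CUBIC))
E
```

```text
(no output)
```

View pics/w1c.png

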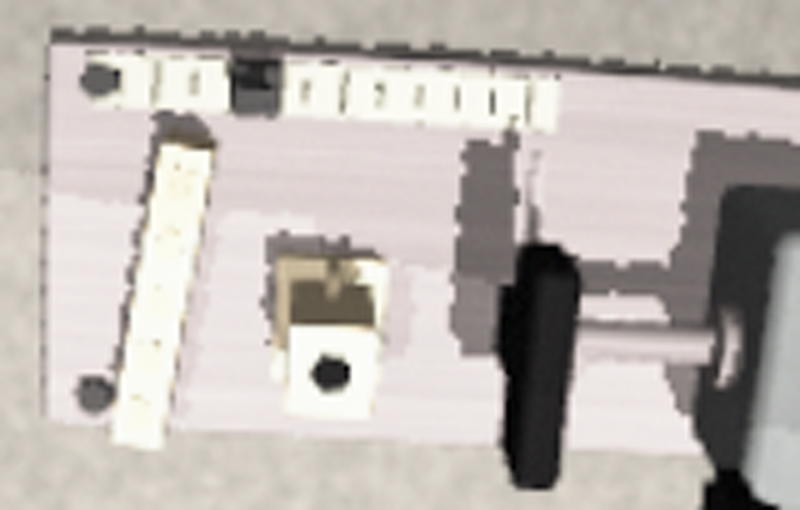

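```bash
cat >> h.py <<'E'
def w1(u,v,z,pose='cal1.npy'):
    import cell
    P=np.load(pose);K=np.array(env.calibration('wrist')['K'])
    x=(u-K[0,2])/K[0,0];y=(v-K[1,2])/K[1,1];r=np.hypot(x,y)
    d=P[:3,:3]@np.array([np.sin(r)*x/r,np.sin(r)*y/r,np.cos(r)]);o=P[:3,3];return (o+d*(z-o[2])/d[2])[:2]
E
python3 - <<'E'
from h import *
f=lambda u,v,z:w1(255+u/5,138+v/5,z)
A,B,C=f(50,40,12),f(43,420,12),f(800,79,12)
ya=np.arctan2(*(C-A)[::-1]);yb=np.arctan2(*(A-B)[::-1])-np.pi/2
print(np.degrees([ya,yb]),np.linalg.norm(A-B))
s1,s2=f(188,147,34),f(138,442,34)
b1,b2=f(553,246,83),f(533,485,83)
print('strip',np.linalg.norm(s1-s2),np.degrees(np.arctan2(*(s1-s2)[::-1]))-90)
print('bar',np.linalg.norm(b1-b2),np.degrees(np.arctan2(*(b1-b2)[::-1]))-90)
yaw=ya;ex=np.array([np.cos(yaw),np.sin(yaw)]);ey=np.array([-ex[1],ex[0]])
o=A+180*ex-65*ey
o2=(b1+b2)/2+50*ex
print('origin',o,o2)
for n,p in dict(strip=(s1+s2)/2,stand=f(333,370,60),bar=(b1+b2)/2,fin=f(255,75,38),pt=f(533,150,38),blockL=f(231,90,30),blockR=f(279,90,30),s1=s1,s2=s2).items():
    d=p-o;print(n,p.round(1),'local',round(d@ex,1),round(d@ey,1))
c=[f(290,325,60),f(380,325,60),f(373,415,60),f(287,412,60)]
print([np.linalg.norm(c[i]-c[i-1]).round(1) for i in range(4)],np.degrees(np.arctan2(*(c[1]-c[0])[::-1])))
E
```

```text
[-10.65017473 -11.7580828 ] 108.4556921923318
strip 82.10984490505525 -18.94376390762207
bar 58.998387816121095 -9.95366739789361
origin [ 653.26956498 -154.09607364] [ 650.2767437  -150.71532392]
strip [ 509.4 -126.2] local -146.5 0.9
stand [ 551.9 -142.8] local -101.7 -7.7
bar [ 601.1 -141.5] local -53.6 2.8
fin [542.6 -71. ] local -124.1 61.3
pt [609.3 -99.5] local -53.3 45.6
blockL [535.5 -75. ] local -130.3 56.0
blockR [547.6 -76.8] local -118.1 56.4
s1 [522.8 -87.3] local -140.6 41.5
s2 [ 496.1 -165. ] local -152.4 -39.8
[np.float64(22.8), np.float64(22.0), np.float64(23.6), np.float64(21.4)] -8.13399767114639
```

{"method": "carry_out", "body": {"series": [[-0.22, -0.13, -0.4, -0.46], [-0.22, -0.13, -0.8, -0.46], [-0.22, -0.13, -0.9, -0.46], [-0.2, -0.13, -0.9, -0.45], [0, 0, -0.8, 0]], "fingers": 0.37}}

```text
t: 3.45
eef_pos: [507.5, -122.7, 60.9]
tcp_rot: [-3.142, 0.0, 1.243]
ft_force: [1.2, -0.4, 0.4]
opening: 0.633
grip_force: 0.0
```

{"method": "carry_out", "body": {"series": [[0, 0, -0.3, 0], [0, 0, -0.25, 0], [0, 0, -0.2, 0], [0, 0, -0.1, 0], [0, 0, 0, 0]]}}

```text
t: 3.95
eef_pos: [508.9, -123.0, 19.7]
tcp_rot: [3.141, 0.0, 1.244]
ft_force: [-0.3, -0.1, 0.8]
opening: 0.318
grip_force: 0.0
```

```bash
python3 - <<'E'
from h import *
s=env.state();print(s['t'],s['eef_pos'],np.degrees(s['tcp_rot'][2]),s['ft_force'],s['opening']*95)
im=snap('wrist','w2');cv2.imwrite('pics/w2b.png',cv2.resize(im[120:400,160:480],None,fx=2,fy=2))
E
```

```text
3.95 [ 508.8863918  -122.99597295   19.71136166] 71.27021241316805 [-0.34893101 -0.07933637  0.81032105] 30.221442850968533
```

View pics/w2b.png

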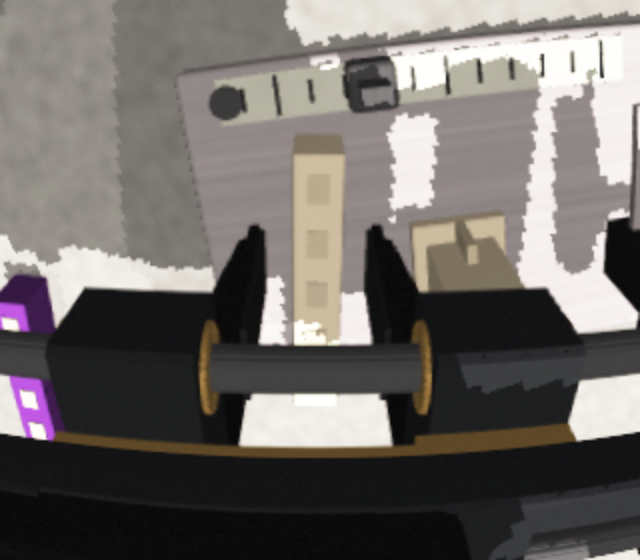

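The strip sits centred between the fingers, which are at about (240,300) and (385,300) in the crop, and the right finger clears the standoff. I'll lower a little and grip.

{"method": "carry_out", "body": {"series": [[0, 0, -0.08, 0], [0, 0, 0, 0], [0, 0, 0, 0], [0, 0, 0, 0], [0, 0, 0, 0]], "fingers": 1}}

```text
t: 4.5
eef_pos: [508.8, -123.2, 15.9]
tcp_rot: [3.141, 0.0, 1.243]
ft_force: [-0.2, 0.4, 2.7]
opening: 0.147
grip_force: 30.0
```

{"method": "carry_out", "body": {"series": [[0, 0, 0.1, 0], [0, 0, 0.3, 0], [0, 0, 0.6, 0], [0, 0, 0.6, 0], [0, 0, 0.6, 0]]}}

```text
t: 5.0
eef_pos: [508.5, -123.1, 127.1]
tcp_rot: [-3.141, -0.0, 1.244]
ft_force: [0.1, -0.5, 0.2]
opening: 0.149
grip_force: 30.0
```

{"method": "carry_out", "body": {"series": [[-0.2, -0.6, 0, 0], [-0.3, -0.9, 0, 0], [-0.3, -1, 0, 0], [-0.3, -1, 0, 0], [-0.3, -1, -0.1, 0]]}}

```text
t: 5.5
eef_pos: [440.0, -343.6, 121.8]
tcp_rot: [3.14, 0.001, 1.244]
ft_force: [1.4, 0.6, -0.4]
opening: 0.143
grip_force: 30.0
```

{"method": "carry_out", "body": {"series": [[-0.13, -0.65, -0.3, 0], [0, 0, -0.6, 0], [0, 0, -0.6, 0], [0, 0, -0.3, 0], [0, 0, -0.1, 0]]}}

```text
t: 6.0
eef_pos: [433.6, -373.7, 24.5]
tcp_rot: [-3.139, -0.001, 1.243]
ft_force: [0.5, 0.7, -0.5]
opening: 0.148
grip_force: 30.0
```

```bash
python3 - <<'E'
from h import *
s=env.state();print(s['t'],s['eef_pos'],s['ft_force'],s['opening']*95,s['grip_force'])
im=snap('wrist');tp=snap('top')
a=cv2.resize(im,None,fx=.9,fy=.9);b=cv2.resize(tp[150:290,400:520],None,fx=2.5,fy=2.57)[:360,:224]
cv2.imwrite('pics/w3.png',np.hstack([a,b[:a.shape[0]]]) if b.shape[0]==a.shape[0] else a)
E
```

```text
6.0 [ 433.55913965 -373.66032585   24.51609388] [ 0.50263968  0.70179803 -0.46350842] 14.01955748414193 29.99656230211258
```

View pics/w3.png

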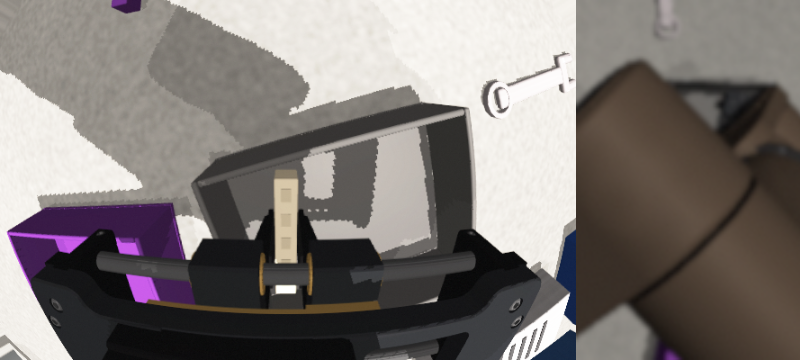

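The strip hangs inside the grey bin. I'll lower it and release.

{"method": "carry_out", "body": {"series": [[0, 0, -0.1, 0], [0, 0, -0.08, 0], [0, 0, 0, 0], [0, 0, 0, 0], [0, 0, 0, 0]]}}

```text
t: 6.6
eef_pos: [434.3, -374.2, 17.2]
tcp_rot: [3.141, 0.0, 1.244]
ft_force: [-0.4, -0.0, 0.3]
opening: 0.145
grip_force: 30.0
```

{"method": "carry_out", "body": {"series": [[0, 0, 0, 0], [0, 0, 0, 0], [0, 0, 0, 0], [0, 0, 0.3, 0], [0, 0, 0.5, 0]], "fingers": 0.3}}

```text
t: 7.1
eef_pos: [433.6, -373.5, 56.1]
tcp_rot: [-3.139, -0.001, 1.243]
ft_force: [0.7, 0.6, 0.5]
opening: 0.349
grip_force: 0.0
```

{"method": "carry_out", "body": {"series": [[0, 0, 0.8, 0], [0, 0, 0.8, 0], [0.2, 0.4, 0.5, 0.3], [0.4, 0.8, 0, 0.3], [0.5, 1, 0, 0.3]]}}

```text
t: 7.6
eef_pos: [486.9, -269.1, 162.9]
tcp_rot: [3.14, 0.001, 1.337]
ft_force: [0.4, -0.4, -0.1]
opening: 0.347
grip_force: 0.0
```

{"method": "carry_out", "body": {"series": [[0.4, 0.8, 0, 0.3], [0.4, 0.8, 0, 0.3], [0.3, 0.6, -0.2, 0.1], [0.16, 0.22, -0.5, 0], [0, 0, -0.5, 0]], "fingers": 0.16}}

```text
t: 8.1
eef_pos: [550.7, -146.5, 101.6]
tcp_rot: [3.14, 0.0, 1.414]
ft_force: [0.5, 0.2, -0.8]
opening: 0.418
grip_force: 0.0
```

{"method": "carry_out", "body": {"series": [[0, 0, -0.3, 0], [0, 0, 0, 0], [0, 0, 0, 0], [0, 0, 0, 0], [0, 0, 0, 0]]}}

```text
t: 8.6
eef_pos: [549.9, -148.6, 87.9]
tcp_rot: [3.14, 0.0, 1.411]
ft_force: [-0.3, 0.8, -0.3]
opening: 0.418
grip_force: 0.0
```

```bash
python3 - <<'E'
from h import *
s=env.state();print(s['t'],s['eef_pos'],np.degrees(s['tcp_rot'][2]),s['ft_force'],s['opening']*95)
np.save('cal4.npy',env.calibration('wrist')['pose'])
im=snap('wrist','w4');cv2.imwrite('pics/w4b.png',cv2.resize(im[100:310,180:480],None,fx=2.6,fy=2.6,interpolation=cv2.INTER_CUBIC))
E
```

```text
8.6 [ 549.88687589 -148.64678228   87.8576283 ] 80.83192128783264 [-0.34851398  0.8403273  -0.32160687] 39.68072951748668
```

View pics/w4b.png

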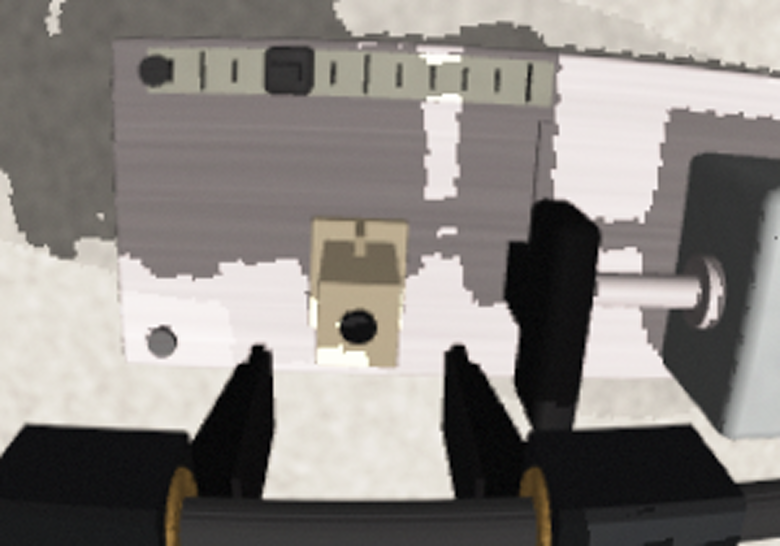

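The standoff top centre is at crop pixel (360,324), between the open fingers, with its yaw square to them. The pointer is the thin line at x≈540 with its tip at y≈122, and the rider fin is at (289,70).

```bash
python3 - <<'E'
from h import *
f=lambda u,v,z:w1(180+u/2.6,100+v/2.6,z,'cal4.npy')
A,B,C=f(113,39,12),f(127,362,12),f(780,72,12)
ya=np.arctan2(*(C-A)[::-1]);yb=np.arctan2(*(A-B)[::-1])-np.pi/2
print(np.degrees([ya,yb]),np.linalg.norm(A-B))
for y in (ya,yb,np.radians(-11)):
  ex=np.array([np.cos(y),np.sin(y)]);ey=np.array([-ex[1],ex[0]])
  o=A+180*ex-65*ey;print('o',o)
  for n,p in dict(stand=f(360,324,60),fin=f(289,72,38),pt=f(541,123,38),t0=f(529,82,12.5),t1=f(366,75,12.5),barTop=f(568,207,83)).items():
    d=p-o;print(n,p.round(1),'local',round(d@ex,1),round(d@ey,1))
E
```

```text
[-10.90053647 -11.01167332] 107.90289106093086
o [ 652.96901711 -155.10078182]
stand [ 551.6 -142.6] local -101.9 -6.9
fin [543.  -76.5] local -122.9 56.4
pt [ 609.2 -100.9] local -53.2 45.0
t0 [612.4 -91.9] local -51.8 54.4
t1 [563.4 -82.6] local -101.7 54.3
barTop [ 603.8 -113.5] local -56.1 31.6
o [ 652.7788767  -155.41960211]
stand [ 551.6 -142.6] local -101.8 -6.8
fin [543.  -76.5] local -122.8 56.5
pt [ 609.2 -100.9] local -53.2 45.2
t0 [612.4 -91.9] local -51.7 54.7
t1 [563.4 -82.6] local -101.7 54.4
barTop [ 603.8 -113.5] local -56.0 31.9
o [ 652.79887727 -155.38613199]
stand [ 551.6 -142.6] local -101.8 -6.8
fin [543.  -76.5] local -122.8 56.5
pt [ 609.2 -100.9] local -53.2 45.2
t0 [612.4 -91.9] local -51.7 54.6
t1 [563.4 -82.6] local -101.7 54.4
barTop [ 603.8 -113.5] local -56.1 31.8
```

{"method": "carry_out", "body": {"series": [[0.03, 0.12, -0.2, 0], [0, 0, -0.4, 0], [0, 0, -0.4, 0], [0, 0, -0.2, 0], [0, 0, 0, 0]]}}

```text
t: 9.15
eef_pos: [550.4, -141.9, 25.5]
tcp_rot: [-3.139, -0.001, 1.411]
ft_force: [0.2, -0.1, 0.5]
opening: 0.421
grip_force: 0.0
```

{"method": "carry_out", "body": {"series": [[0, 0, 0, 0], [0, 0, 0, 0], [0, 0, 0, 0], [0, 0, 0, 0], [0, 0, 0, 0]], "fingers": 1}}

```text
t: 9.65
eef_pos: [551.4, -142.5, 27.6]
tcp_rot: [3.14, 0.0, 1.411]
ft_force: [-0.5, 0.8, 7.1]
opening: 0.228
grip_force: 29.6
```

{"method": "carry_out", "body": {"series": [[0, 0, 0.1, 0], [0, 0, 0.3, 0], [0, 0, 0.7, 0], [0, 0, 0.7, 0], [0, 0, 0.6, 0]]}}

```text
t: 10.15
eef_pos: [551.0, -142.3, 148.8]
tcp_rot: [3.141, 0.0, 1.411]
ft_force: [0.0, 0.1, -0.6]
opening: 0.227
grip_force: 29.6
```

{"method": "carry_out", "body": {"series": [[-0.1, -0.6, 0, 0], [-0.2, -0.9, 0, 0], [-0.25, -1, 0, 0], [-0.25, -1, 0, 0], [-0.2, -0.9, -0.1, 0]]}}

```text
t: 10.65
eef_pos: [501.1, -361.6, 142.8]
tcp_rot: [3.14, 0.001, 1.411]
ft_force: [1.3, 0.5, -0.7]
opening: 0.23
grip_force: 29.6
```

{"method": "carry_out", "body": {"series": [[-0.08, -0.4, -0.4, 0], [0, 0, -0.6, 0], [0, 0, -0.7, 0], [0, 0, -0.4, 0], [0, 0, -0.18, 0]]}}

```text
t: 11.15
eef_pos: [497.0, -378.9, 26.1]
tcp_rot: [-3.139, -0.002, 1.411]
ft_force: [-0.0, 1.3, -0.0]
opening: 0.235
grip_force: 29.6
```

{"method": "carry_out", "body": {"series": [[0, 0, -0.08, 0], [0, 0, 0, 0], [0, 0, 0, 0], [0, 0, 0, 0], [0, 0, 0, 0]]}}

```text
t: 11.65
eef_pos: [498.0, -379.5, 24.7]
tcp_rot: [3.141, 0.001, 1.411]
ft_force: [0.2, -0.6, -1.0]
opening: 0.236
grip_force: 29.6
```

{"method": "carry_out", "body": {"series": [[0, 0, 0, 0], [0, 0, 0, 0], [0, 0, 0, 0], [0, 0, 0, 0], [0, 0, 0.4, 0]], "fingers": 0.2}}

```text
t: 12.15
eef_pos: [496.9, -378.6, 42.1]
tcp_rot: [-3.138, -0.002, 1.411]
ft_force: [-0.4, -0.1, 0.4]
opening: 0.398
grip_force: 0.0
```

{"method": "carry_out", "body": {"series": [[0, 0, 0.8, 0], [0, 0, 0.9, 0], [0.2, 0.2, 0.9, 0], [0.4, 0.6, 0, 0], [0.4, 1, 0, 0]]}}

```text
t: 12.65
eef_pos: [547.1, -293.9, 175.5]
tcp_rot: [3.138, 0.002, 1.408]
ft_force: [0.8, -0.7, -0.3]
opening: 0.402
grip_force: 0.0
```

{"method": "carry_out", "body": {"series": [[0.3, 0.8, 0, -0.1], [0.3, 0.8, 0, -0.1], [0.3, 0.8, -0.3, -0.08], [0.17, 0.49, -0.6, 0], [0, 0, -0.4, 0]]}}

```text
t: 13.15
eef_pos: [600.3, -145.1, 107.6]
tcp_rot: [-3.141, -0.0, 1.385]
ft_force: [1.3, 0.2, -1.1]
opening: 0.397
grip_force: 0.0
```

{"method": "carry_out", "body": {"series": [[0, 0, -0.1, 0], [0, 0, 0, 0], [0, 0, 0, 0], [0, 0, 0, 0], [0, 0, 0, 0]]}}

```text
t: 13.65
eef_pos: [600.1, -149.0, 104.8]
tcp_rot: [3.14, 0.0, 1.381]
ft_force: [-0.6, -0.4, -0.6]
opening: 0.402
grip_force: 0.0
```

```bash
python3 - <<'E'
from h import *
s=env.state();print(s['t'],s['eef_pos'],np.degrees(s['tcp_rot'][2]),s['ft_force'],s['opening']*95)
np.save('cal5.npy',env.calibration('wrist')['pose'])
im=snap('wrist','w5');tp=snap('top','top5')
a=cv2.resize(im[100:300,180:480],None,fx=1.9,fy=1.9,interpolation=cv2.INTER_CUBIC)
b=cv2.resize(tp[170:245,425:485],(230,288),interpolation=cv2.INTER_CUBIC)
b=cv2.copyMakeBorder(b,0,a.shape[0]-288,0,0,cv2.BORDER_CONSTANT)
cv2.imwrite('pics/w5b.png',np.hstack([a,b]))
E
```

```text
13.65 [ 600.06315042 -149.0473207   104.82526495] 79.12434629642516 [-0.56202511 -0.35287843 -0.5539125 ] 38.196756139500394
```

View pics/w5b.png

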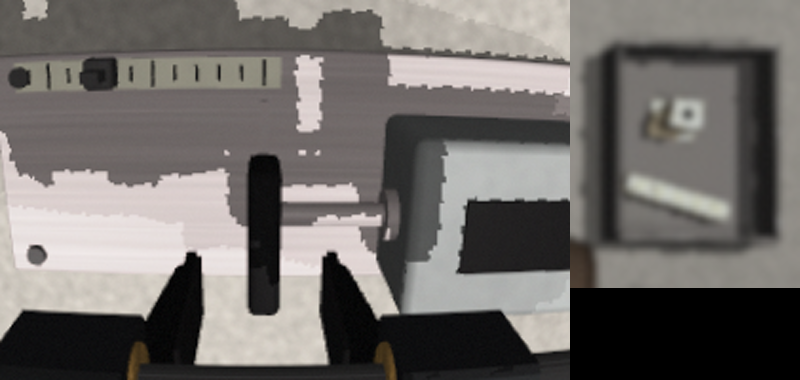

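Both parts are in the grey bin (right inset: standoff at (685,115), strip at (680,198)). The fingers straddle the crossbar evenly, with the bar at x≈264 and the finger tips at 192 and 330. I'll descend and grip.

{"method": "carry_out", "body": {"series": [[0.02, 0.08, -0.2, 0], [0, 0, -0.3, 0], [0, 0, -0.3, 0], [0, 0, -0.15, 0], [0, 0, 0, 0]]}}

```text
t: 14.25
eef_pos: [600.3, -144.2, 54.9]
tcp_rot: [-3.139, -0.0, 1.382]
ft_force: [-0.5, 0.6, 0.3]
opening: 0.401
grip_force: 0.0
```

{"method": "carry_out", "body": {"series": [[0, 0, 0, 0], [0, 0, 0, 0], [0, 0, 0, 0], [0, 0, 0, 0], [0, 0, 0, 0]], "fingers": 1}}

```text
t: 14.75
eef_pos: [601.5, -144.7, 56.9]
tcp_rot: [3.14, 0.0, 1.381]
ft_force: [2.9, 0.3, 0.7]
opening: 0.127
grip_force: 30.0
```

```bash
python3 - <<'E'
from h import *
s=env.state();print(s['t'],s['eef_pos'],np.degrees(s['tcp_rot'][2]),s['ft_force'],s['opening']*95,s['grip_force'])
E
```

```text
14.75 [ 601.5208413  -144.66374299   56.86495642] 79.13328013677256 [2.91446838 0.32287918 0.6892437 ] 12.060524746741393 29.994319081306458
```

{"method": "carry_out", "body": {"series": [[-0.06, 0.012, 0, 0], [-0.12, 0.023, 0, 0], [-0.12, 0.023, 0, 0], [-0.12, 0.023, 0, 0], [-0.12, 0.023, 0, 0]]}}

```text
t: 15.25
eef_pos: [573.9, -139.2, 56.8]
tcp_rot: [3.14, -0.0, 1.382]
ft_force: [6.4, 2.0, 2.1]
opening: 0.125
grip_force: 30.0
```

{"method": "carry_out", "body": {"series": [[-0.12, 0.023, 0, 0], [-0.12, 0.023, 0, 0], [-0.12, 0.023, 0, 0], [-0.12, 0.023, 0, 0], [-0.12, 0.023, 0, 0]]}}

```text
t: 15.75
eef_pos: [544.5, -133.3, 56.8]
tcp_rot: [3.138, -0.0, 1.381]
ft_force: [10.2, 3.0, -0.4]
opening: 0.124
grip_force: 30.0
```

{"method": "carry_out", "body": {"series": [[-0.06, 0.012, 0, 0], [0, 0, 0, 0], [0, 0, 0, 0], [0, 0, 0, 0], [0, 0, 0, 0]]}}

```text
t: 16.25
eef_pos: [541.8, -132.8, 56.8]
tcp_rot: [3.138, -0.0, 1.381]
ft_force: [9.7, 2.9, 1.0]
opening: 0.125
grip_force: 30.0
```

```bash
python3 - <<'E'
from h import *
s=env.state();print(s['t'],s['eef_pos'],np.degrees(s['tcp_rot'][2]),s['ft_force'],s['opening']*95,s['grip_force'])
np.save('cal6.npy',env.calibration('wrist')['pose'])
im=snap('wrist','w6')
print(world2pix('wrist',(543,-76.5,38)),world2pix('wrist',(555,-95,38)))
cv2.imwrite('pics/w6b.png',cv2.resize(im[90:210,240:400],None,fx=5,fy=5,interpolation=cv2.INTER_CUBIC))
E
```

```text
16.25 [ 541.77880757 -132.80318168   56.82137659] 79.14944821894996 [9.6801275  2.89675377 0.98185365] 11.837156602467399 29.997409880161285
(np.float64(301.92056277579525), np.float64(154.70837479733075)) (np.float64(326.79652566442695), np.float64(179.9541915683711))
```

View pics/w6b.png

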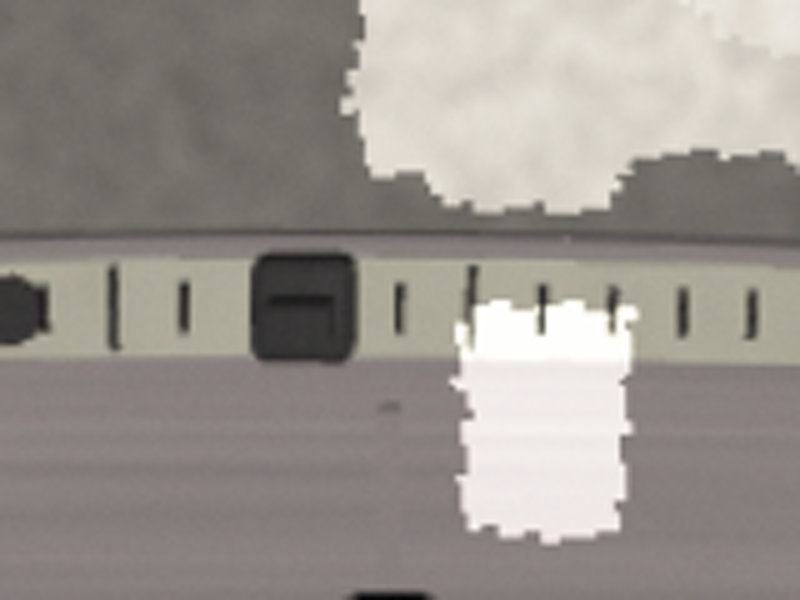

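The pointer tip is at crop (390,407), the fin at about (302,305), and the black bar at (395,595). I'll compute the remaining distance.

```bash
python3 - <<'E'
from h import *
f=lambda u,v,z:w1(240+u/5,90+v/5,z,'cal6.npy')
y=np.radians(-11);ex=np.array([np.cos(y),np.sin(y)]);ey=np.array([-ex[1],ex[0]]);o=np.array([652.8,-155.4])
for n,p in dict(fin=f(302,308,38),finL=f(267,308,38),finR=f(337,308,38),block=f(304,308,30),blockB=f(303,355,26),pt=f(390,407,38),arm=f(395,500,38),t100=f(471,300,12.5),t150=f(113,300,12.5),t90=f(542,300,12.5)).items():
    d=p-o;print(n,p.round(1),round(d@ex,1),round(d@ey,1))
d=np.array([541.8-601.5,-132.8+144.7]);print(d@ex)
im=cv2.imread('pics/w6.png').astype(int)
print('tip rows');[print(v,im[v,310:328].sum(1)//3) for v in (170,171,172,175)]
print('fin');[print(v,im[v,288:314].sum(1)//3) for v in (145,148,150,152,154,156,158)]
E
```

```text
fin [542.5 -74.4] -123.8 58.4
finL [538.3 -73.6] -128.0 58.5
finR [546.7 -75.3] -119.5 58.4
block [542.1 -75.5] -123.9 57.3
blockB [540.4 -82.1] -124.3 50.5
pt [550.7 -88.6] -113.0 46.1
arm [ 549.  -100.4] -112.4 34.1
t100 [563.7 -81.1] -101.7 55.9
t150 [514.8 -71.3] -151.5 56.2
t90 [573.4 -82.9] -91.8 56.0
-60.87376989680646
tip rows
170 [129 130 131 131 131 126 123 117 116 118 128 131 130 130 132 131 131 131]
171 [131 130 130 131 129 122 111 108 106 107 124 131 130 130 130 130 130 130]
172 [130 130 129 130 130 123 119 118 119 118 126 130 130 130 128 129 129 130]
175 [134 134 135 134 134 131 129 132 129 128 133 135 136 135 135 134 134 134]
fin
145 [166 161  66  50  52  54  56  56  57  57  57  57  57  58  57  60  61  61
  61  59  58  50  54 101 163 164]
148 [168 161  61  47  53  55  53  53  54  53  53  53  52  54  54  54  56  57
  57  58  57  51  56 102 163 163]
150 [166 158  56  46  48  42  32  32  32  32  31  31  32  31  31  33  30  33
  41  57  53  51  57 103 164 163]
152 [166 158  52  47  49  50  51  52  51  51  52  53  54  54  52  54  54  51
  45  59  53  51  55 103 163 165]
154 [168 156  54  47  50  54  55  55  54  54  56  55  56  56  56  56  55  53
  46  57  54  52  55 104 163 162]
156 [168 155  73  52  50  53  55  55  54  53  55  55  56  57  55  55  57  50
  46  56  54  50  55 103 165 164]
158 [167 155  70  52  51  54  55  53  55  53  54  56  58  54  54  55  56  55
  52  54  54  50  69 113 164 164]
```

{"method": "carry_out", "body": {"series": [[-0.04, 0.008, 0, 0], [-0.05, 0.01, 0, 0], [-0.05, 0.01, 0, 0], [-0.04, 0.008, 0, 0], [-0.02, 0.004, 0, 0]]}}

```text
t: 16.8
eef_pos: [531.8, -130.8, 56.8]
tcp_rot: [3.138, -0.0, 1.381]
ft_force: [10.9, 3.0, -0.7]
opening: 0.127
grip_force: 30.0
```

```bash
python3 - <<'E'
from h import *
s=env.state();print(s['t'],s['eef_pos'],s['ft_force'])
P=env.calibration('wrist')['pose'];np.save('cal7.npy',P)
im=snap('wrist','w7')
cv2.imwrite('pics/w7b.png',cv2.resize(im[90:210,240:400],None,fx=5,fy=5,interpolation=cv2.INTER_CUBIC))
E
```

```text
16.8 [ 531.80476066 -130.79636934   56.82084384] [10.93145219  2.95885857 -0.70241914]
```

View pics/w7b.png

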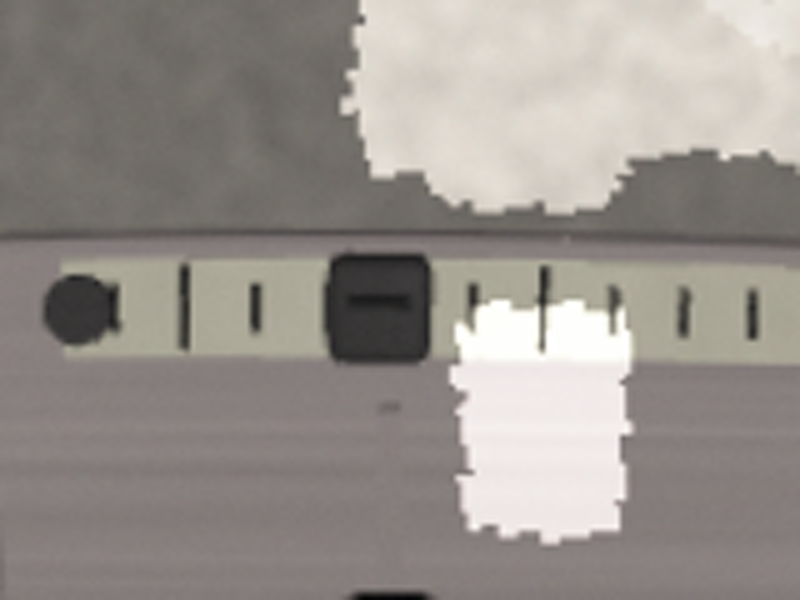

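The fin is centred at x≈380 and the tip at 389, so the remainder is about 1 mm. I'll close it and hold for more than 2 s.

{"method": "carry_out", "body": {"series": [[-0.01, 0.002, 0, 0], [-0.006, 0.001, 0, 0], [0, 0, 0, 0], [0, 0, 0, 0], [0, 0, 0, 0]]}}

```text
t: 17.35
eef_pos: [531.2, -130.7, 56.8]
tcp_rot: [3.138, -0.0, 1.381]
ft_force: [11.3, 3.2, 0.4]
opening: 0.126
grip_force: 30.0
```

{"method": "carry_out", "body": {"series": [[0, 0, 0, 0], [0, 0, 0, 0], [0, 0, 0, 0], [0, 0, 0, 0], [0, 0, 0, 0]]}}

```text
t: 17.85
eef_pos: [531.2, -130.7, 56.8]
tcp_rot: [3.138, -0.0, 1.381]
ft_force: [10.6, 3.1, -0.9]
opening: 0.125
grip_force: 30.0
```

{"method": "carry_out", "body": {"series": [[0, 0, 0, 0], [0, 0, 0, 0], [0, 0, 0, 0], [0, 0, 0, 0], [0, 0, 0, 0]]}}

```text
t: 18.35
eef_pos: [531.2, -130.7, 56.8]
tcp_rot: [3.138, -0.0, 1.381]
ft_force: [10.8, 2.9, -0.5]
opening: 0.126
grip_force: 30.0
```

{"method": "carry_out", "body": {"series": [[0, 0, 0, 0], [0, 0, 0, 0], [0, 0, 0, 0], [0, 0, 0, 0], [0, 0, 0, 0]]}}

```text
t: 18.85
eef_pos: [531.2, -130.7, 56.8]
tcp_rot: [3.138, -0.0, 1.381]
ft_force: [11.2, 3.5, -0.2]
opening: 0.122
grip_force: 30.0
```

{"method": "carry_out", "body": {"series": [[0, 0, 0, 0], [0, 0, 0, 0], [0, 0, 0, 0], [0, 0, 0, 0], [0, 0, 0, 0]]}}

```text
t: 19.35
eef_pos: [531.2, -130.7, 56.8]
tcp_rot: [3.138, -0.0, 1.381]
ft_force: [11.6, 3.8, 0.0]
opening: 0.124
grip_force: 30.0
```

{"method": "carry_out", "body": {"series": [[0, 0, 0, 0], [0, 0, 0, 0], [0, 0, 0, 0], [0, 0, 0, 0], [0, 0, 0, 0]]}}

```text
t: 19.85
eef_pos: [531.2, -130.7, 56.8]
tcp_rot: [3.138, -0.0, 1.381]
ft_force: [11.1, 2.8, 1.0]
opening: 0.125
grip_force: 30.0
```

```bash
python3 - <<'E'
from h import *
s=env.state();print(s['t'],s['eef_pos'],s['ft_force'],s['opening'])
im=snap('wrist','w7e').astype(int).sum(2)//3
print(im[171,308:328]);print(im[150,300:332]);print(im[146,300:332])
E
```

```text
19.85 [ 531.18859996 -130.67524937   56.80770872] [11.14002797  2.75361208  0.9987367 ] 0.12513248498665927
[129 129 129 129 129 128 129 120 111 106 107 106 123 129 130 129 128 129
 130 130]
[164 166 166 166 166 134  29  46  49  52  45  32  31  32  31  31  32  32
  31  31  33  34  36  47  58  52  45 117 162 163 162 163]
[163 165 165 166 165 139  64  46  50  53  54  56  56  55  56  54  57  56
  58  59  58  58  58  60  59  52  46 117 162 163 164 163]
```

Held level for over 2.5 s (offset about 0.5 mm short). Now I'll ease it home.

{"method": "carry_out", "body": {"series": [[0.04, -0.008, 0, 0], [0.09, -0.018, 0, 0], [0.09, -0.018, 0, 0], [0.09, -0.018, 0, 0], [0.09, -0.018, 0, 0]]}}

```text
t: 20.4
eef_pos: [551.0, -134.6, 56.8]
tcp_rot: [3.139, -0.0, 1.382]
ft_force: [8.8, 2.5, 1.2]
opening: 0.124
grip_force: 30.0
```

{"method": "carry_out", "body": {"series": [[0.09, -0.018, 0, 0], [0.09, -0.018, 0, 0], [0.09, -0.018, 0, 0], [0.09, -0.018, 0, 0], [0.09, -0.018, 0, 0]]}}

```text
t: 20.9
eef_pos: [573.0, -139.0, 56.8]
tcp_rot: [3.14, -0.0, 1.382]
ft_force: [6.1, 2.7, 4.0]
opening: 0.121
grip_force: 30.0
```

{"method": "carry_out", "body": {"series": [[0.09, -0.018, 0, 0], [0.09, -0.018, 0, 0], [0.09, -0.018, 0, 0], [0.09, -0.018, 0, 0], [0.08, -0.016, 0, 0]]}}

```text
t: 21.4
eef_pos: [594.7, -143.3, 56.8]
tcp_rot: [3.141, -0.0, 1.382]
ft_force: [3.3, 2.0, 4.3]
opening: 0.126
grip_force: 30.0
```

{"method": "carry_out", "body": {"series": [[0.06, -0.012, 0, 0], [0.04, -0.008, 0, 0], [0.02, -0.004, 0, 0], [0, 0, 0, 0], [0, 0, 0, 0]]}}

```text
t: 21.9
eef_pos: [600.4, -144.5, 56.8]
tcp_rot: [3.141, -0.0, 1.382]
ft_force: [3.9, 4.3, 5.0]
opening: 0.122
grip_force: 30.0
```

{"method": "carry_out", "body": {"series": [[0.01, -0.002, 0, 0], [0.01, -0.002, 0, 0], [0, 0, 0, 0], [0, 0, 0, 0], [0, 0, 0, 0]]}}

```text
t: 22.4
eef_pos: [601.4, -144.7, 56.8]
tcp_rot: [3.141, -0.0, 1.382]
ft_force: [3.4, 3.0, 5.2]
opening: 0.124
grip_force: 30.0
```

{"method": "carry_out", "body": {"series": [[0.01, -0.002, 0, 0], [0, 0, 0, 0], [0, 0, 0, 0], [0, 0, 0, 0], [0, 0, 0, 0]]}}

```text
t: 22.9
eef_pos: [601.7, -144.7, 56.8]
tcp_rot: [3.141, -0.0, 1.382]
ft_force: [2.9, 3.7, 5.9]
opening: 0.124
grip_force: 30.0
```

{"method": "carry_out", "body": {"series": [[0.01, -0.002, 0, 0], [0, 0, 0, 0], [0, 0, 0, 0], [0, 0, 0, 0], [0, 0, 0, 0]]}}

```text
t: 23.4
eef_pos: [601.8, -144.7, 56.8]
tcp_rot: [-3.141, -0.0, 1.382]
ft_force: [-0.5, 3.6, 7.6]
opening: 0.125
grip_force: 30.0
```

Force has reversed, so the slide is against its home stop. I'll release and back away upward.

{"method": "carry_out", "body": {"series": [[0, 0, 0, 0], [0, 0, 0, 0], [0, 0, 0, 0], [0, 0, 0, 0], [0, 0, 0, 0]], "fingers": 0.2}}

```text
t: 23.9
eef_pos: [602.4, -145.2, 56.2]
tcp_rot: [-3.141, -0.0, 1.382]
ft_force: [0.9, -0.5, -0.6]
opening: 0.393
grip_force: 0.0
```

{"method": "carry_out", "body": {"series": [[0, 0, 0.2, 0], [0, 0, 0.6, 0], [0, 0, 1, 0], [0, 0, 1, 0], [0, 0, 0.8, 0]]}}

```text
t: 24.4
eef_pos: [602.6, -145.3, 240.2]
tcp_rot: [3.139, 0.0, 1.382]
ft_force: [0.4, -0.6, -0.8]
opening: 0.397
grip_force: 0.0
```

{"method": "carry_out", "body": {"series": [[-0.5, 0, 0.2, 0], [-0.5, 0, 0, 0], [-0.2, 0, 0, 0], [0, 0, 0, 0], [0, 0, 0, 0]]}}

```text
t: 24.9
eef_pos: [543.2, -145.4, 246.6]
tcp_rot: [3.141, 0.0, 1.382]
ft_force: [-0.7, -0.2, -0.1]
opening: 0.402
grip_force: 0.0
```

```bash
python3 - <<'E'
from h import *
s=env.state();print(s['t'],s['eef_pos'],s['ft_force'],s['opening'])
im=snap('wrist','w8')
for n,z in [('pull_grip',83),('rider_top',38),('pull_pointer',38),('standoff',52),('strip',26)]:
    for d in env.look_for('wrist',n)[:2]:
        r,c=d['position'];print(n,round(d['conf'],2),pix2world('wrist',c*640,r*400,z).round(0))
# edges along scale/bar: crossbar predicted and actual
for n,p in dict(bar=(602,-145.4,83)).items():
    u,v=world2pix('wrist',p);print(n,u,v);print((im.astype(int).sum(2)//3)[int(v),int(u)-15:int(u)+16])
E
```

```text
24.9 [ 543.21510167 -145.43720824  246.60068377] [-0.72606282 -0.19585266 -0.08474711] 0.4016620130114635
pull_grip 0.66 [ 603. -142.   83.]
rider_top 0.68 [539. -78.  38.]
pull_pointer 0.71 [ 607. -146.   38.]
standoff 0.53 [ 501. -362.   52.]
standoff 0.37 [ 602. -151.   52.]
strip 0.97 [453.  20.  26.]
strip 0.69 [ 427. -384.   26.]
bar 369.9128114848617 175.07466025660085
[108 108 108 106  84  76  38   8   8  11  17  28  36  36  36  37  37  37
  31  88 172 217 218 219 219 220 218 219 219 218 219]
```

The slide is home, the rider has not moved, both parts are in the bin and the arm is clear. I'm handing in.

```bash
python3 -c "
from cell import env
print(env.job_done())"
```

```text
the job is handed in; nothing more can be done
None
```

The job is handed in: the strip and standoff are in the grey bin, the crossbar was pulled to within about 0.5 mm of the rider without overshooting and held for over 2.5 s, and the slide was eased home before release, finishing at about 25 s of the 72 s limit.

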